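Find the loaded sample canister in the sloped rack and take it out

ROBOT

A 6-joint arm with a two-finger parallel gripper is mounted at the origin on the work surface. World frame = base frame: x ahead of the robot, y to its left, z up, the work surface at z = 0. Lengths are in mm, angles in rad, forces in N, time in s.
With the tool pointing down it reaches from about 275 to 1000 mm from the base axis. Payload 8.4 kg.
Tool frame: the origin (TCP) lies on the centre line of the jaws, within the pads' length; the fingertips stand 17 mm ahead of it and the grasp point (between the pads) lies 2 mm behind it (r.tcp_to_tips is the z of the fingertips in the tool frame, in mm); z points along the fingers, y is the direction in which the jaws open and shut (so a half turn about z gives the same grasp; the last joint's range is limited). The gripper opens to 85 mm and grips with 20 to 120 N. Pads are 22 mm wide; open, the fingers measure 114 mm over their backs; the gripper's body (76 mm by 85 mm) begins 54 mm behind the grasp point. The pads swing forward as they close: fully open they stand 13 mm farther back than shut.
Start: joints at [-1.157, 0.353, 1.633, -0, 1.155, -0.002], TCP at [252.45, -571.749, 248.281] pointing down, gripper open.
Joint ranges: [-2.63, 2.63], [-0.92, 2.1], [0.06, 2.66], [-1.3, 4.44], [0, 2.69], [-3.02, 3.02]. Speed limits (rad/s): [2.22, 2.22, 2.79, 3.14, 3.14, 3.14].

INTERFACE

Orientations are given as [roll, pitch, yaw] about the fixed x, y, z axes, in that order (R = Rz(yaw) Ry(pitch) Rx(roll)).
In Python, from rig import r, cams, job gives the robot as it stands.
- The arm moves only by the tool drive_tool, never from a script. Its argument "deltas" is a list of rows, each a list of 4 numbers: the shift along the tool's x, y, z in cm, then the turn about the tool's z in rad. In form: [[x, y, z, roll], ...]. A call has 1 to 12 rows; each row shifts and turns the commanded pose from where the row before left it, along the tool's axes as they then stand; what a row does not reach is not made up. A row lasts 1/12 s, in which the tool goes at most 41.7 mm and 7.16 degrees, less where a joint would pass 70% of its speed; a pose out of reach is approached as far as the arm can. A call with a gripper value outside its range is refused whole. "jaw" is the closure, from 0 (fully open) to 1 (shut), set as the call begins (left out, the last holds). The fingers move at their own pace and stop on an object; "force" is the grip in N (left out, the last holds). Time passes only in rows, so rows that do not move let the fingers close. It gives the time, the measured TCP pose, the force and the opening at its end, in the units of the state.
- r.sense(): the state, without advancing time (a new reading comes with each control period).
- cams.grab_frame(name): name is "scene" or "top" or "wrist"; returns (picture, depth): 480x640x3 uint8, red, green, blue; 480x640 float32, mm along the optical axis (not along the pixel's ray), 0 where there is no reading.
- cams.camera_params(name): a dict with "fx", "fy", "cx", "cy" (pixels), "R" (3x3) and "t" (3): a world point X has camera coordinates R X + t. Camera axes: x right, y down, z forward; pixel columns grow to the right and rows downward; lengths in mm; the calibration is good to about 2 mm. A picture is of the moment at which its call begins: read the wrist's pose just before it. camera_params takes no time and is no camera call; for the wrist camera it gives the pose at the moment of the call.
- job.sign_off(): hands the job in, once; it reports no verdict.
The state is a dict: "clock": time; "qpos": joint angles; "qvel": joint speeds; "joint_efforts": joint torques, N m; "eef_pos": TCP position; "tcp_rot": TCP orientation; "contact_force": force on the tool from outside, world axes, zero at the start; "wrist_torque": the same for the moment, N m; "opening": opening from 0.0 (shut) to 1.0 (fully open).
Only numpy, scipy, OpenCV 4.12 (cv2) and the standard library are available. Lean on these libraries where they do the work, as an engineer would, in place of code of your own. Each camera call takes 0.05 s, during which the arm holds its last target. There are 200 camera calls.

TASK

Four closed canisters have come back in the sloped rack and look alike, but only one has a sample in it: find out which by hefting them by the finger bars on their caps, pull that one out of its pocket and stand it upright on a free spot on the floor of the steel tray. Set it down rather than drop it, leave the three empty ones fully seated in their own pockets, and do not disturb the logger in the rack or the bottles, jar and beaker.

Things in the scene. Friction and masses are not known exactly. Their poses are not given: they have to be found in the camera images.
- canister_a_mid (a point): closed canister, white plastic, 56 mm in diameter, 126 mm tall: body 78 mm, ribbed cap 18 mm of the same diameter, and across the cap's middle an upright finger bar 46 mm long, 12 mm thick, 30 mm high. Point: its centre, 63 mm above its underside. z: its axis towards the cap (the bar spans 33 to 63 mm along +z from here); x: along the bar's length; y: across its thickness.
- canister_b_mid (a point): a second canister, same shape, point and axes as canister_a. All four look alike, stand in the rack's pockets in any order, lean with the rack and are turned any way about their axes (the bar's direction varies).
- canister_c_mid (a point): a third canister, same shape, point and axes. Three of the four are empty, about 0.11 to 0.13 kg each; one, any of them, holds a sample and weighs 0.33 to 0.48 kg (the sample is loose inside).
- canister_d_mid (a point): a fourth canister, same shape, point and axes. Seated, a canister stands on its pocket's floor with its cap flush with the rack's face, so that only its finger bar stands out; it has 1 to 2 mm of play round it.
- rack: fixed sloped rack: grey block 430 x 100 x 106 mm in a steel stand, its top face leaning 25 degrees towards the robot's side. Origin: centre of the top face, 140 mm above the bench; z: the face's normal, the way things come out; y along the row; x up the slope. Five round pockets at y = -160, -80, 0, 80, 160 mm, x = 0, 59 mm wide, 96 mm deep, square to the face: four canisters and the logger.
- tray: fixed open steel tray on the bench, 260 (x) x 190 (y) x 22 mm high, walls and floor 3 mm. Origin at the centre of its underside; z up.
- logger_mid (a point): black temperature logger, loose, in any one of the five pockets: 56 mm in diameter, 94 mm tall, its top 2 mm below the face, with a stub aerial of 10 mm diameter that stands 48 mm out of the face, 18 mm off its axis along +x. The point lies on its axis 63 mm above its underside. Leave alone.
- tray_bottle_mid (a point): amber bottle standing in the tray, loose, 60 mm in diameter, 150 mm tall; the point is its centre, half-way up. Leave alone.
- tray_jar_mid (a point): clear jar with a white lid standing in the tray, loose, 60 mm in diameter, 70 mm tall; the point is its centre, half-way up. Leave alone.
- bench_bottle_mid (a point): white bottle with a dark cap standing behind the tray, loose, 70 mm in diameter, 175 mm tall; the point is its centre, half-way up. Leave alone.
- beaker_mid (a point): empty clear beaker standing before the rack and tray, loose, 72 mm in diameter, 95 mm tall; the point is its centre, half-way up. Leave alone.
There are look-alikes about, which are no part of the job. Leave any blue or green look-alike of the part that bears canister_d_mid alone.

How it is judged:
By the outcome, as a careful person would: the job done as asked, in the order asked, and still so for the second after the job is handed in, with the robot touching nothing.
It also fails if it takes over 72 s, if anything falls off the work surface, if the arm or the gripper's body presses on something with over 40 N, if the wrist force passes 120 N, or if a joint passes its speed limit or range.

## Working session

There is one attempt and no reset: what is moved stays moved. The work goes in short steps, Python scripts to look and compute and a tool call to move; the robot and the scene stay as the last step left them, time stands still between calls to the robot, and variables do not carry over. Pictures are saved under pics/ and viewed, about 8 in all and at most 12, crops included, and the job is handed in when it is done.

Besides the shell and the picture viewer there is one more tool, called after "Emit:" as a command line: name --pt "numbers of a row" for each row, then --argument value for the rest. drive_tool: Moves the arm, as the interface text tells. Its arguments: {"type":"object","properties":{"deltas":{"type":"array"},"jaw":{"type":"number"},"force":{"type":"number"}},"required":["deltas"]}

```bash
mkdir -p pics
cat > h.py <<'E'
import numpy as np,cv2
from rig import r,cams,job
from scipy.spatial.transform import Rotation as Ro
def grab(n,f=None):
    p=cams.camera_params(n);im,d=cams.grab_frame(n)
    if f: cv2.imwrite('pics/'+f+'.png',im[:,:,::-1]); np.savez('pics/'+f+'.npz',im=im,d=d,**{k:np.array(v) for k,v in p.items()})
    return im,d,p
def cloud(d,p):
    v,u=np.mgrid[:d.shape[0],:d.shape[1]]
    c=np.stack([(u-p['cx'])/p['fx']*d,(v-p['cy'])/p['fy']*d,d],-1)
    return (c-np.array(p['t']))@np.array(p['R'])
def proj(X,p):
    c=np.array(p['R'])@np.array(X)+np.array(p['t']);return c[0]/c[2]*p['fx']+p['cx'],c[1]/c[2]*p['fy']+p['cy']
E
python3 - <<'E'
from h import *
print(r.sense())
for n in['scene','top','wrist']:
    im,d,p=grab(n,n+'0'); print(n,np.round(p['R'],3).tolist(),np.round(p['t']),p['fx'],p['cx'],p['cy'],(d>0).mean())
E
```

```text
{'clock': 0.0, 'qpos': array([-1.15742066e+00,  3.53615268e-01,  1.63417994e+00,  4.28506056e-05,
        1.15520778e+00, -2.37911901e-03]), 'qvel': array([-0.00140384, -0.0001085 , -0.00061208, -0.00043087, -0.0005426 ,
       -0.00049707]), 'joint_efforts': array([-1.01675487e-03, -6.05251622e+01, -3.42067623e+01, -1.38061189e-06,
        9.37240839e-03, -6.72412227e-06]), 'eef_pos': array([ 252.25610466, -571.30726305,  247.5626088 ]), 'tcp_rot': array([-3.14018242e+00, -4.25339113e-05,  4.15737430e-01]), 'contact_force': array([0.45346925, 0.84262196, 0.30393907]), 'wrist_torque': array([0.03617513, 0.05147308, 0.03619603]), 'opening': 0.998833472418307}
scene [[0.761, 0.648, -0.024], [0.333, -0.423, -0.843], [-0.556, 0.634, -0.538]] [-366.  -86. 1600.] 443.4379455448031 317.20013600449397 246.7589919317854 0.9960579427083334
top [[0.01, -1.0, -0.004], [-0.997, -0.009, -0.075], [0.074, 0.005, -0.997]] [ -25.  495. 1551.] 570.8847317513938 323.3402327287406 229.12789563127598 0.996123046875
wrist [[0.404, -0.915, -0.001], [-0.878, -0.388, 0.281], [-0.257, -0.112, -0.96]] [-625.  -37.  380.] 346.1777550855237 324.4330025942841 241.84278825851217 0.9959244791666667
```

View pics/top0.png

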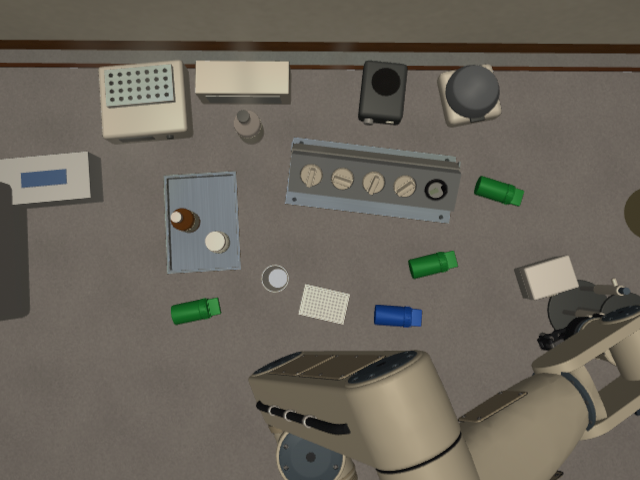

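View pics/scene0.png

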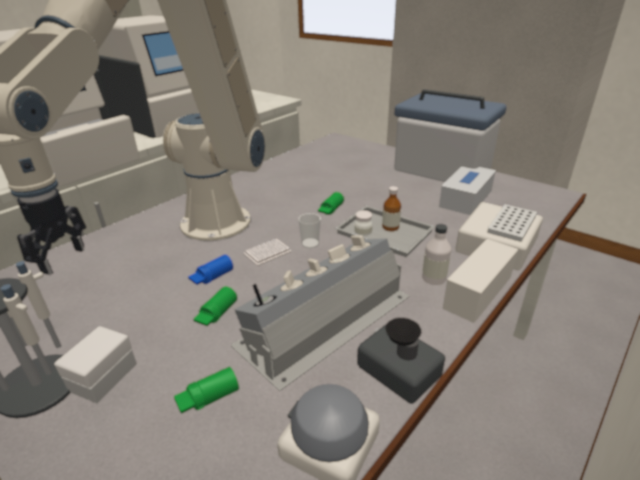

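Top view: canisters at (311,175), (342,180), (373,183) and (405,187), and the logger at (436,190). The tray is at about (203,222), with the bottle at (183,219) and the jar at (216,241). The beaker is at (275,278) and the bench bottle at (247,124). The green and blue lying look-alikes at (498,190), (433,264), (398,316) and (195,310) are not to be touched. The canisters are the four white capped ones in the rack.

```bash
cat >> h.py <<'E'
def rackfit(P,im=None,c0=None):
    pass
E
python3 - <<'E'
from h import *
z=np.load('pics/top0.npz');d=z['d'];P=cloud(d,z);im=z['im']
# bars tops & rack
for u,v in [(311,175),(342,180),(373,183),(405,187),(436,190)]: print(np.round(P[v,u]),np.round(P[v-9:v+10:3,u,2]))
for n,(u,v) in dict(bot=(180,217),jar=(215,240),bk=(275,278),bb=(243,118)).items():
    w=P[v-14:v+15,u-14:u+15].reshape(-1,3);w=w[w[:,2]>30];print(n,np.round(w.mean(0)),w[:,2].max(), np.round(w.min(0)),np.round(w.max(0)))
for u,v in[(166,177),(235,173),(240,267),(168,271),(200,200)]:print('tray',np.round(P[v,u]))
# plane of face: points near the face between pockets
m=np.zeros(d.shape,bool);m[155:205,290:455]=1
Q=P[m];
# known-tilt RANSAC
rng=np.random.default_rng(0);best=0
for i in range(3000):
    a=Q[rng.choice(len(Q),3,False)];n=np.cross(a[1]-a[0],a[2]-a[0]);n/=np.linalg.norm(n)+1e-9
    if n[2]<0:n=-n
    if abs(n[2]-np.cos(np.radians(25)))>.05: continue
    s=abs((Q-a[0])@n)<2
    if s.sum()>best:best=s.sum();S=s
c=Q[S].mean(0);n=np.linalg.svd(Q[S]-c)[2][2];n*=np.sign(n[2])
print(best,len(Q),c,n,np.degrees(np.arccos(n[2])),np.degrees(np.arctan2(-n[1],-n[0])))
np.savez('plane.npz',c=c,n=n)
h=(P-c)@n
o=np.clip(h*5+100,0,255).astype(np.uint8)
crop=lambda x:cv2.resize(x[130:230,280:470],None,fx=4,fy=4)
cv2.imwrite('pics/hc.png',np.vstack([crop(im[:,:,::-1])[:300-0],cv2.cvtColor(crop(o),cv2.COLOR_GRAY2BGR)[:300]]))
E
```

```text
[619.  11. 168.] [152. 168. 177. 168. 172. 165. 162.]
[608. -67. 167.] [154. 145. 140. 167. 170. 136. 132.]
[ 600. -144.  172.] [152. 149. 159. 172. 165. 167. 159.]
[ 592. -225.  165.] [148. 147. 145. 165. 166. 162. 134.]
[ 588. -307.  143.] [145. 151. 141. 143. 138. 136. 132.]
bot [507. 338. 130.] 1583.8604413672056 [378. -28.  30.] [ 543.  409. 1584.]
jar [455. 262.  67.] 85.77403515182947 [426. 237.  30.] [486. 293.  86.]
bk [358. 111.  98.] 1583.8604413672056 [324. -28.  30.] [ 394.  140. 1584.]
bb [758. 179. 149.] 1583.8604413672056 [378. -28.  99.] [ 800.  218. 1584.]
tray [635. 416.  22.]
tray [647. 225.  26.]
tray [389. 205.  27.]
tray [376. 403.  22.]
tray [575. 325.   0.]
2589 8250 [ 609.09745722 -140.63655115  142.28676375] [-0.41451679  0.04866741  0.90873941] 24.668275776881377 -6.696302254454405
```

View pics/hc.png

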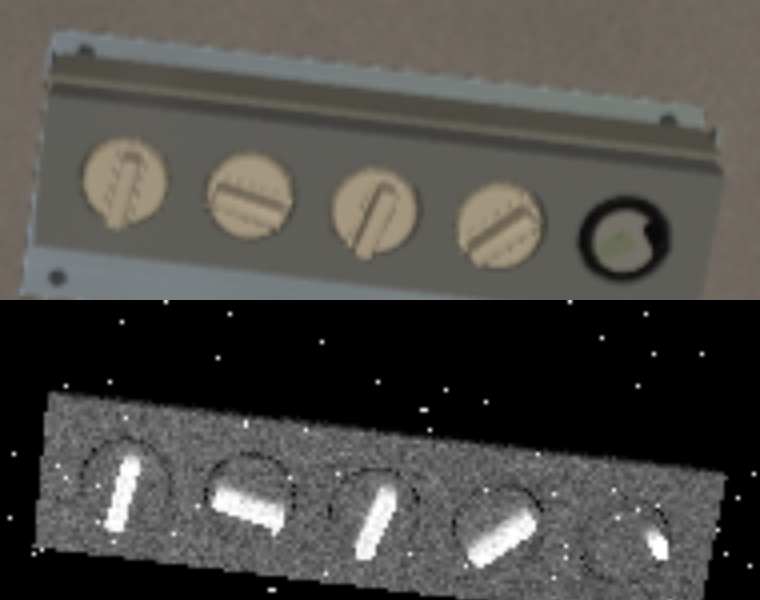

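```bash
cat > bars.py <<'E'
from h import *
def bars(P,c,n,lo=12,hi=36):
    h=(P-c)@n; m=((h>lo)&(h<hi)&(np.linalg.norm(P-c,axis=-1)<260)).astype(np.uint8)
    k,l,st,ce=cv2.connectedComponentsWithStats(m); out=[]
    for i in range(1,k):
        if st[i,4]<25: continue
        Q=P[l==i]; hh=(Q-c)@n; Q=Q[hh>22] if (hh>22).sum()>15 else Q
        q=Q-np.outer((Q-c)@n,n); cc=(np.percentile((q),3,0)+np.percentile(q,97,0))/2; e=np.linalg.svd(q-q.mean(0))[2][0]
        cc=q.mean(0)
        t=(q-cc)@e; L=np.percentile(t,98)-np.percentile(t,2); cc=cc+e*(np.percentile(t,98)+np.percentile(t,2))/2
        out.append((cc,e,L,st[i,4],np.percentile((Q-c)@n,90)))
    return out
E
python3 - <<'E'
from bars import *
z=np.load('pics/top0.npz');P=cloud(z['d'],z);pl=np.load('plane.npz');c,n=pl['c'],pl['n']
B=bars(P,c,n)
for b in B: print(np.round(b[0],1),'yaw of bar(horiz) %.1f'%np.degrees(np.arctan2(b[1][1],b[1][0])),np.round(b[1],2),round(b[2]),b[3],round(b[4],1))
C=np.array([b[0] for b in B if b[3]>60]);C=C[np.argsort(-C[:,1])];print(np.diff(C,axis=0),np.degrees(np.arctan2(-(C[0]-C[-1])[0],(C[0]-C[-1])[1])))
# tray things
m=(P[...,2]>12)&(P[...,2]<30)&(P[...,0]>330)&(P[...,0]<680)&(P[...,1]>180)&(P[...,1]<440);
pts=P[m][:,:2].astype(np.float32);print(cv2.minAreaRect(pts))
for nm,lo,hi,bx in[('bottle',120,170,(440,600,300,420)),('jar',60,80,(400,520,220,300)),('bb',150,190,(700,820,120,240)),('beaker',80,105,(300,420,60,170))]:
    m=(P[...,2]>lo)&(P[...,2]<hi)&(P[...,0]>bx[0])&(P[...,0]<bx[1])&(P[...,1]>bx[2])&(P[...,1]<bx[3]);print(nm,np.round(np.median(P[m],0)),m.sum())
E
```

```text
[622.7  11.5 140.4] yaw of bar(horiz) 163.1 [-0.87  0.27 -0.41] 45 90 33.8
[614.5 -67.6 140.8] yaw of bar(horiz) -108.8 [-0.32 -0.94 -0.1 ] 43 109 32.8
[ 605.2 -147.   140.9] yaw of bar(horiz) 157.2 [-0.84  0.35 -0.4 ] 42 100 32.8
[ 595.9 -226.2  140.9] yaw of bar(horiz) 123.6 [-0.53  0.8  -0.28] 44 111 33.4
[[-8.23382431e+00 -7.90794719e+01  4.79273478e-01]
 [-9.27204015e+00 -7.94050912e+01  2.31351757e-02]
 [-9.29090360e+00 -7.92505445e+01  6.25398409e-03]] -6.431059454535475
((527.09423828125, 304.469970703125), (302.3338623046875, 250.1446075439453), 3.9504342079162598)
bottle [510. 348. 153.] 138
jar [456. 266.  74.] 314
bb [764. 183. 175.] 146
beaker [358. 112.  95.] 143
```

```bash
cat > plan.py <<'E'
from h import *
from bars import bars
n=np.array([-.415,.047,.909]);n/=np.linalg.norm(n)
def off(target,yaw=None):
    s=r.sense();p=np.array(s['eef_pos']);R=Ro.from_euler('xyz',s['tcp_rot']).as_matrix()
    d=R.T@(np.array(target)-p)/10
    out='tool delta cm %s'%np.round(d,2)
    if yaw is not None:
        y0=s['tcp_rot'][2];a=(yaw-y0+np.pi/2)%np.pi-np.pi/2
        out+=' yaw err world %.1f deg -> tool-z turn %.3f rad'%(np.degrees(a),-a)
    return out
def grasp(c,e,tipclear=5,hb=17):
    f=np.cross(n,e);fh=f[:2]/np.linalg.norm(f[:2]);yaw=np.arctan2(fh[0],-fh[1])%np.pi   # tool y=(sin,-cos)
    g=c+n*hb
    ex=np.array([np.cos(yaw),np.sin(yaw)]);fy=np.array([ex[1],-ex[0]])
    # highest face point under the two fingers' footprint: +-12 along ex, 4..20 along fy
    zs=[c[2]-(n[:2]@((g[:2]+a*ex+b*fy)-c[:2]))/n[2] for a in(-12,12) for b in(-20,20)]
    zt=max(zs)+tipclear
    return np.array([g[0],g[1],zt+r.tcp_to_tips]),yaw,zt,f
E
python3 - <<'E'
from plan import *
z=np.load('pics/top0.npz');P=cloud(z['d'],z);pl=np.load('plane.npz')
print('tips',r.tcp_to_tips)
for b in bars(P,pl['c'],n):
    T,y,zt,f=grasp(b[0],b[1]);print(np.round(T),round(np.degrees(y),1),'tip over axis face',round(zt-b[0][2],1),'bar top z',round(b[0][2]+27,1),'f elev',round(np.degrees(np.arcsin(f[2])),1))
    Th=T.copy();Th[2]=300;print('  hover',off(Th,y))
E
```

```text
tips 17.0
[616.  12. 166.] 164.9 tip over axis face 8.6 bar top z 167.6 f elev -4.0
  hover tool delta cm [ 56.81 -38.74  -5.19] yaw err world -38.9 deg -> tool-z turn 0.680 rad
[607. -67. 170.] 68.8 tip over axis face 12.0 bar top z 168.0 f elev 24.0
  hover tool delta cm [ 52.87 -31.84  -5.19] yaw err world 45.0 deg -> tool-z turn -0.785 rad
[ 598. -146.  167.] 159.9 tip over axis face 9.3 bar top z 167.9 f elev -6.2
  hover tool delta cm [ 48.82 -24.94  -5.2 ] yaw err world -43.9 deg -> tool-z turn 0.766 rad
[ 589. -225.  170.] 129.3 tip over axis face 12.1 bar top z 167.7 f elev -17.8
  hover tool delta cm [ 44.78 -18.07  -5.21] yaw err world -74.5 deg -> tool-z turn 1.300 rad
```

Emit:
drive_tool --pt "0 0 -2.6 0" --pt "0 0 -2.6 0" --pt "3.4 -1.75 0 0" --pt "3.4 -1.75 0 0" --pt "3.4 -1.75 0 0" --pt "3.4 -1.75 0 0" --pt "3.4 -1.75 0 0" --pt "3.4 -1.75 0 0" --pt "3.4 -1.75 0 0" --pt "3.4 -1.75 0 0" --pt "3.4 -1.75 0 0" --pt "3.4 -1.75 0 0" --jaw 0.5 --force 30

```text
clock: 1.15
eef_pos: [493.5, -272.6, 300.2]
tcp_rot: [-3.141, 0.0, 0.416]
contact_force: [0.3, -0.8, 0.1]
opening: 0.498
```

Emit:
drive_tool --pt "3.7 -1.86 0 0" --pt "3.7 -1.86 0 0" --pt "3.7 -1.86 0 0" --pt "3.7 -1.86 0 0" --pt "0 0 0 0.11" --pt "0 0 0 0.11" --pt "0 0 0 0.11" --pt "0 0 0 0.11" --pt "0 0 0 0.11" --pt "0 0 0 0.11" --pt "0 0 0 0.11" --pt "0 0 0 0"

```text
clock: 2.15
eef_pos: [598.0, -146.4, 300.0]
tcp_rot: [3.142, 0.001, -0.359]
contact_force: [-0.6, -0.8, -0.4]
opening: 0.497
```

Run:
```python
from plan import *
s=r.sense();print(s['clock'],s['eef_pos'],s['tcp_rot'],s['opening'],s['contact_force'])
im,d,p=grab('wrist','w1');P=cloud(d,p);c=np.load('plane.npz')['c']
# local plane check
h=(P-c)@n; m=(abs(h)<8)&(np.linalg.norm(P-c,axis=-1)<230)
Q=P[m];print('face h median',np.median(h[m]),m.sum()); cc=Q.mean(0); print(np.linalg.svd(Q-cc,full_matrices=False)[2][2])
for b in bars(P,c,n):
    if b[3]>60: print(np.round(b[0],1),np.round(b[1],2),round(b[2],1),b[3],round(b[4],1)); T,y,zt,f=grasp(b[0],b[1]);print(np.round(T),round(np.degrees(y),1),off(T,y))
```

```text
2.15 [ 597.97782219 -146.41810107  299.96613041] [ 3.14151211e+00  5.96637450e-04 -3.59065349e-01] 0.4972962755765023 [-0.59794077 -0.76052703 -0.37311936]
face h median -1.176388224236698 46120
[-0.41244209  0.04584637  0.90982945]
[ 599.1 -320.6  147. ] [-0.56  0.78 -0.29] 9.3 386 34.9
[ 592. -320.  176.] 131.2 tool delta cm [ 5.44 16.48 12.39] yaw err world -28.6 deg -> tool-z turn 0.500 rad
[ 599.1 -226.5  142.1] [-0.53  0.8  -0.28] 43.4 1457 29.5
[ 592. -226.  171.] 129.2 tool delta cm [ 2.18  7.65 12.88] yaw err world -30.6 deg -> tool-z turn 0.535 rad
[ 607.3 -147.7  141.8] [-0.84  0.37 -0.4 ] 43.2 930 29.6
[ 600. -147.  168.] 159.2 tool delta cm [ 0.23 -0.03 13.18] yaw err world -0.7 deg -> tool-z turn 0.011 rad
[617.1 -69.7 142.3] [-0.31 -0.95 -0.09] 43.2 1345 29.2
[610. -69. 171.] 69.3 tool delta cm [-1.54 -7.69 12.88] yaw err world 89.5 deg -> tool-z turn -1.562 rad
[624.7   8.8 141.7] [-0.88  0.24 -0.41] 43.2 1233 29.6
[618.  10. 167.] 166.0 tool delta cm [ -3.53 -15.32  13.29] yaw err world 6.2 deg -> tool-z turn -0.108 rad
```

View pics/w1.png

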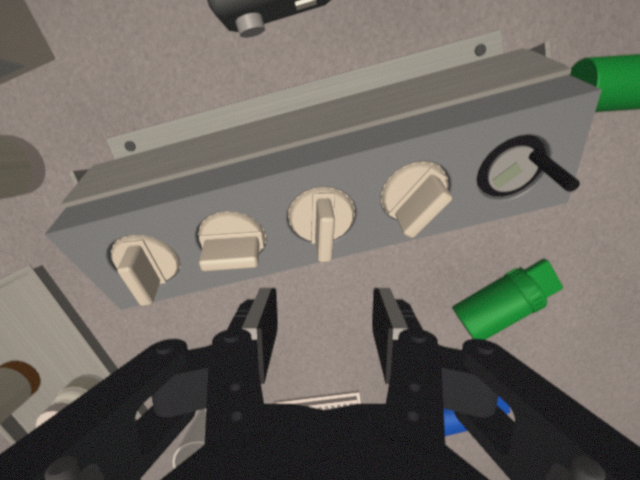

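The wrist view agrees with the top view: bar C is at (323,225), its neighbours are at (425,200) and (230,252), and the logger with its aerial is at (530,165). I'll grip C.

Emit:
drive_tool --pt "0.2 0 3 0.01" --pt "0 0 3 0" --pt "0 0 3 0" --pt "0 0 2.5 0" --pt "0 0 1.0 0" --pt "0 0 0.7 0" --pt "0 0 0 0" --pt "0 0 0 0"

```text
clock: 2.87
eef_pos: [600.7, -147.3, 169.3]
tcp_rot: [-3.141, -0.001, -0.363]
contact_force: [0.7, 0.3, 0.5]
opening: 0.5
```

Emit:
drive_tool --pt "0 0 0 0" --pt "0 0 0 0" --pt "0 0 0 0" --pt "0 0 0 0" --pt "0 0 0 0" --pt "0 0 0 0" --pt "0 0 0 0" --jaw 1.0 --force 30

```text
clock: 3.45
eef_pos: [600.8, -147.0, 169.8]
tcp_rot: [-3.141, -0.002, -0.364]
contact_force: [-1.0, 0.9, 6.6]
opening: 0.142
```

Run:
```python
from plan import *
s=r.sense();print(s['clock'],s['eef_pos'],s['opening'],s['contact_force'],s['wrist_torque'])
R=Ro.from_euler('xyz',s['tcp_rot']).as_matrix();print('n in tool',R.T@n)
```

```text
3.45 [ 600.78446571 -146.95235787  169.75861555] 0.14152528586606222 [-1.04372603  0.88009661  6.55706578] [0.69597211 0.05201792 0.08717746]
n in tool [-0.40261965  0.10296208 -0.90955826]
```

Emit:
drive_tool --pt "-0.1 0.026 -0.227 0" --pt "-0.1 0.026 -0.227 0" --pt "-0.1 0.026 -0.227 0" --pt "-0.1 0.026 -0.227 0"

```text
clock: 3.78
eef_pos: [596.5, -146.6, 177.8]
tcp_rot: [-3.141, -0.001, -0.364]
contact_force: [4.6, 1.9, -2.1]
opening: 0.141
```

Emit:
drive_tool --pt "-0.1 0.026 -0.227 0" --pt "-0.1 0.026 -0.227 0" --pt "-0.1 0.026 -0.227 0" --pt "-0.1 0.026 -0.227 0"

```text
clock: 4.12
eef_pos: [591.6, -146.2, 186.6]
tcp_rot: [-3.142, 0.0, -0.364]
contact_force: [2.5, 1.6, -2.6]
opening: 0.138
```

```bash
cat > heft.py <<'E'
from plan import *
F=[];T=[]
for i in range(8):
    cams.grab_frame('top');s=r.sense();F.append(s['contact_force']);T.append(s['wrist_torque'])
F=np.array(F);T=np.array(T);print(s['clock'],np.round(s['eef_pos'],1),round(s['opening'],3),'F',np.round(F.mean(0),2),'sd',np.round(F.std(0),2),'axial',np.round((F@n).mean(),2),'T',np.round(T.mean(0),3))
E
python3 heft.py
```

```text
4.5167 [ 591.8 -146.2  186.5] 0.142 F [1.71 2.58 2.47] sd [0.44 0.48 0.63] axial 1.65 T [ 0.721 -0.392  0.127]
```

Emit:
drive_tool --pt "-0.1 0.026 -0.227 0" --pt "-0.1 0.026 -0.227 0" --pt "-0.1 0.026 -0.227 0"

```text
clock: 4.77
eef_pos: [588.4, -145.9, 193.1]
tcp_rot: [3.141, 0.001, -0.364]
contact_force: [2.5, 2.5, -2.6]
opening: 0.139
```

Emit:
drive_tool --pt "-0.1 0.026 -0.227 0"

```text
clock: 4.85
eef_pos: [587.4, -145.8, 195.4]
tcp_rot: [3.141, 0.001, -0.364]
contact_force: [2.8, 2.4, -2.4]
opening: 0.142
```

Emit:
drive_tool --pt "-0.1 0.026 -0.227 0"

```text
clock: 4.93
eef_pos: [586.3, -145.7, 197.9]
tcp_rot: [3.141, 0.0, -0.364]
contact_force: [2.5, 1.5, -2.0]
opening: 0.136
```

Emit:
drive_tool --pt "0.1 -0.026 0.227 0" --pt "0.1 -0.026 0.227 0" --pt "0.1 -0.026 0.227 0"

```text
clock: 5.18
eef_pos: [589.8, -146.0, 191.0]
tcp_rot: [-3.142, -0.0, -0.364]
contact_force: [1.8, 3.6, 2.1]
opening: 0.142
```

Emit:
drive_tool --pt "0.1 -0.026 0.227 0"

```text
clock: 5.27
eef_pos: [590.9, -146.1, 188.5]
tcp_rot: [-3.142, -0.0, -0.364]
contact_force: [1.2, 3.8, 1.6]
opening: 0.142
```

Emit:
drive_tool --pt "0.1 -0.026 0.227 0"

```text
clock: 5.35
eef_pos: [592.0, -146.2, 186.2]
tcp_rot: [-3.141, -0.0, -0.364]
contact_force: [1.1, 3.3, 3.0]
opening: 0.143
```

```bash
python3 heft.py
```

```text
5.75 [ 591.8 -146.3  186.3] 0.14 F [ 2.89  2.06 -2.22] sd [0.47 0.58 0.9 ] axial -3.12 T [ 0.631 -0.612  0.119]
```

Moving up, the axial load is about −3.1 N. Moving down it is about +1.6 N. The mean, about −0.75 N, makes C empty, so I'll reseat it.

Emit:
drive_tool --pt "0.1 -0.026 0.227 0" --pt "0.1 -0.026 0.227 0" --pt "0.1 -0.026 0.227 0" --pt "0.1 -0.026 0.227 0" --pt "0.1 -0.026 0.227 0" --pt "0.1 -0.026 0.227 0" --pt "0.1 -0.026 0.227 0" --pt "0.1 -0.026 0.227 0"

```text
clock: 6.42
eef_pos: [600.7, -147.6, 169.5]
tcp_rot: [3.141, -0.002, -0.364]
contact_force: [-10.4, -1.3, 39.8]
opening: 0.141
```

Emit:
drive_tool --pt "0.02 0 0.05 0" --pt "0 0 0 0" --pt "0 0 0 0"

```text
clock: 6.67
eef_pos: [600.6, -147.9, 169.6]
tcp_rot: [3.141, -0.002, -0.364]
contact_force: [-3.0, 1.7, 17.1]
opening: 0.145
```

Emit:
drive_tool --pt "0 0 0 0" --pt "0 0 0 0" --pt "0 0 0 0" --pt "0 0 0 0" --jaw 0.5

```text
clock: 7.0
eef_pos: [599.5, -147.4, 167.1]
tcp_rot: [3.141, 0.002, -0.364]
contact_force: [0.3, 0.6, -0.1]
opening: 0.497
```

Emit:
drive_tool --pt "0 0 -3 0" --pt "0 0 -4 0" --pt "0 0 -4 0" --pt "0 0 0 0"

```text
clock: 7.33
eef_pos: [603.5, -148.2, 285.6]
tcp_rot: [-3.141, -0.011, -0.364]
contact_force: [1.2, -0.7, 1.3]
opening: 0.499
```

```bash
cat > look.py <<'E'
import sys
from plan import *
c=np.load('plane.npz')['c']-n*1.2
s=r.sense();print(s['clock'],np.round(s['eef_pos'],1),s['tcp_rot'][2],s['contact_force'])
im,d,p=grab('wrist',sys.argv[1]);P=cloud(d,p)
for b in bars(P,c,n):
    if b[3]>60: T,y,zt,f=grasp(b[0],b[1]);print(np.round(b[0]),'L',round(b[2],1),'top',round(b[4],1),np.round(T),round(np.degrees(y),1),off(T,y))
E
python3 look.py w2
```

```text
7.3333 [ 603.5 -148.2  285.6] -0.36425591505939203 [ 1.20922877 -0.7050089   1.30474114]
[ 600. -321.  146.] L 9.4 top 34.5 [ 593. -320.  175.] 130.0 tool delta cm [ 5.14 16.42 10.74] yaw err world -29.1 deg -> tool-z turn 0.509 rad
[ 600. -226.  141.] L 43.4 top 30.7 [ 593. -226.  170.] 129.4 tool delta cm [ 1.79  7.61 11.19] yaw err world -29.8 deg -> tool-z turn 0.519 rad
[ 608. -149.  141.] L 43.0 top 30.7 [ 601. -149.  167.] 160.8 tool delta cm [-0.2   0.12 11.51] yaw err world 1.7 deg -> tool-z turn -0.029 rad
[618. -70. 141.] L 43.2 top 30.3 [611. -69. 170.] 69.3 tool delta cm [-2.1  -7.67 11.17] yaw err world -89.9 deg -> tool-z turn 1.568 rad
[625.   8. 141.] L 42.8 top 30.7 [618.   9. 166.] 166.4 tool delta cm [ -4.2  -15.24  11.59] yaw err world 7.2 deg -> tool-z turn -0.126 rad
```

C is seated, with its bar top level with the others. A is next.

Emit:
drive_tool --pt "-1.05 -3.81 0 0" --pt "-1.05 -3.81 0 0" --pt "-1.05 -3.81 0 0" --pt "-1.05 -3.81 0 0" --pt "0 0 0 -0.06" --pt "0 0 0 -0.065" --pt "0 0 3 0" --pt "0 0 3 0" --pt "0 0 0 0" --pt "0 0 0 0"

```text
clock: 8.22
eef_pos: [613.5, 10.0, 215.6]
tcp_rot: [3.14, 0.005, -0.239]
contact_force: [0.0, 0.1, 0.6]
opening: 0.502
```

```bash
python3 look.py w3
```

```text
8.2167 [613.5  10.  215.6] -0.23925165103661739 [0.02403764 0.07099611 0.63112383]
[ 608. -146.  141.] L 41.6 top 30.4 [ 601. -145.  166.] 163.8 tool delta cm [ 2.31 15.38  5.11] yaw err world -2.5 deg -> tool-z turn 0.044 rad
[626.  11. 141.] L 42.7 top 30.8 [619.  12. 166.] 165.3 tool delta cm [ 0.36 -0.27  5.11] yaw err world -0.9 deg -> tool-z turn 0.017 rad
[618. -68. 141.] L 43.4 top 30.3 [611. -67. 170.] 70.6 tool delta cm [1.48 7.58 4.72] yaw err world 84.3 deg -> tool-z turn -1.471 rad
```

Emit:
drive_tool --pt "0.35 -0.2 2.5 0.017" --pt "0 0 1.4 0" --pt "0 0 0.6 0" --pt "0 0 0.2 0" --pt "0 0 0 0" --pt "0 0 0 0"

```text
clock: 8.77
eef_pos: [619.9, 11.2, 172.2]
tcp_rot: [-3.141, -0.002, -0.256]
contact_force: [-0.3, 0.2, 0.2]
opening: 0.497
```

Emit:
drive_tool --pt "0 0 0 0" --pt "0 0 0 0" --pt "0 0 0 0" --pt "0 0 0 0" --pt "0 0 0 0" --pt "0 0 0 0" --pt "0 0 0 0" --jaw 1.0 --force 30

```text
clock: 9.35
eef_pos: [619.7, 11.5, 171.7]
tcp_rot: [-3.141, -0.001, -0.256]
contact_force: [-1.6, 2.2, 5.3]
opening: 0.133
```

```bash
python3 heft.py
python3 - <<'E'
from plan import *
s=r.sense();R=Ro.from_euler('xyz',s['tcp_rot']).as_matrix();print('n in tool',R.T@n*.25)
E
```

```text
9.75 [619.6  11.5 171.7] 0.138 F [-0.97  1.56  6.31] sd [0.59 0.47 0.35] axial 6.21 T [0.544 0.14  0.056]
n in tool [-0.10303261  0.01473212 -0.2273043 ]
```

Emit:
drive_tool --pt "-0.103 0.015 -0.227 0" --pt "-0.103 0.015 -0.227 0" --pt "-0.103 0.015 -0.227 0" --pt "-0.103 0.015 -0.227 0" --pt "-0.103 0.015 -0.227 0" --pt "-0.103 0.015 -0.227 0"

```text
clock: 10.25
eef_pos: [612.9, 11.9, 184.6]
tcp_rot: [-3.141, -0.0, -0.256]
contact_force: [2.7, 1.2, -2.1]
opening: 0.133
```

Emit:
drive_tool --pt "-0.103 0.015 -0.227 0"

```text
clock: 10.33
eef_pos: [611.8, 12.0, 186.9]
tcp_rot: [-3.142, -0.0, -0.256]
contact_force: [2.6, 1.6, -1.5]
opening: 0.137
```

Emit:
drive_tool --pt "-0.103 0.015 -0.227 0"

```text
clock: 10.42
eef_pos: [610.4, 12.2, 189.1]
tcp_rot: [3.141, 0.001, -0.256]
contact_force: [0.1, 1.7, -2.2]
opening: 0.139
```

Emit:
drive_tool --pt "-0.103 0.015 -0.227 0"

```text
clock: 10.5
eef_pos: [609.1, 12.3, 191.2]
tcp_rot: [3.141, 0.001, -0.256]
contact_force: [2.0, 2.3, -2.4]
opening: 0.132
```

Emit:
drive_tool --pt "0.103 -0.015 0.227 0" --pt "0.103 -0.015 0.227 0" --pt "0.103 -0.015 0.227 0"

```text
clock: 10.75
eef_pos: [613.2, 12.1, 184.7]
tcp_rot: [-3.141, -0.001, -0.256]
contact_force: [2.4, 2.8, 2.1]
opening: 0.135
```

Emit:
drive_tool --pt "0.103 -0.015 0.227 0"

```text
clock: 10.83
eef_pos: [614.5, 12.0, 182.2]
tcp_rot: [-3.141, -0.001, -0.256]
contact_force: [2.1, 2.8, 2.8]
opening: 0.133
```

Emit:
drive_tool --pt "0.103 -0.015 0.227 0"

```text
clock: 10.92
eef_pos: [615.5, 11.8, 179.8]
tcp_rot: [-3.141, -0.001, -0.256]
contact_force: [2.0, 3.0, 3.1]
opening: 0.138
```

A is also empty, with a mean of about −0.5 N. I'll reseat it and go to D.

Emit:
drive_tool --pt "0.103 -0.015 0.227 0" --pt "0.103 -0.015 0.227 0" --pt "0.103 -0.015 0.227 0" --pt "0.06 -0.01 0.14 0" --pt "0.04 0 0.09 0" --pt "0 0 0 0"

```text
clock: 11.42
eef_pos: [619.4, 11.0, 171.7]
tcp_rot: [3.142, -0.001, -0.256]
contact_force: [0.4, 1.5, 10.9]
opening: 0.137
```

Emit:
drive_tool --pt "0 0 0 0" --pt "0 0 0 0" --pt "0 0 0 0" --pt "0 0 0 0" --jaw 0.5

```text
clock: 11.75
eef_pos: [618.3, 10.9, 170.0]
tcp_rot: [3.141, 0.002, -0.256]
contact_force: [-0.3, 0.6, -0.1]
opening: 0.499
```

Emit:
drive_tool --pt "0 0 -3 0" --pt "0 0 -4 0" --pt "0 0 -4 0" --pt "0 0 0 0" --pt "0 0 0 0"

```text
clock: 12.17
eef_pos: [620.2, 11.1, 283.3]
tcp_rot: [-3.141, -0.004, -0.256]
contact_force: [-0.3, -0.0, -2.1]
opening: 0.499
```

```bash
python3 look.py w4; python3 -c "
from plan import *
print(off([593,-226,260],np.radians(129.4)))"
```

```text
12.1667 [620.2  11.1 283.3] -0.2562513645869402 [-0.33667719 -0.03464938 -2.09357754]
[ 608. -147.  141.] L 43.4 top 30.5 [ 601. -146.  167.] 160.1 tool delta cm [ 2.25 15.68 11.4 ] yaw err world -5.2 deg -> tool-z turn 0.091 rad
[ 592. -212.  137.] L 16.3 top 30.1 [ 585. -211.  164.] 152.0 tool delta cm [ 2.29 22.37 11.72] yaw err world -13.3 deg -> tool-z turn 0.233 rad
[626.  10. 141.] L 43.2 top 30.7 [619.  10. 166.] 166.2 tool delta cm [-0.03  0.08 11.5 ] yaw err world 0.9 deg -> tool-z turn -0.016 rad
[618. -68. 141.] L 43.5 top 30.3 [611. -67. 170.] 70.3 tool delta cm [ 1.19  7.79 11.09] yaw err world 85.0 deg -> tool-z turn -1.483 rad
tool delta cm [ 3.48 23.59  2.11] yaw err world -35.9 deg -> tool-z turn 0.627 rad
```

Emit:
drive_tool --pt "0.58 3.93 0 0" --pt "0.58 3.93 0 0" --pt "0.58 3.93 0 0" --pt "0.58 3.93 0 0" --pt "0.58 3.93 0 0" --pt "0.58 3.93 0 0" --pt "0 0 1 0.105" --pt "0 0 1 0.105" --pt "0 0 1 0.105" --pt "0 0 1 0.105" --pt "0 0 1 0.105" --pt "0 0 1 0.105"

```text
clock: 13.22
eef_pos: [591.6, -225.4, 217.9]
tcp_rot: [3.14, 0.003, -0.892]
contact_force: [0.1, -0.3, -0.4]
opening: 0.498
```

Emit:
drive_tool --pt "0 0 0 0" --pt "0 0 0 0" --pt "0 0 0 0" --force 20

```text
clock: 13.47
eef_pos: [592.6, -225.6, 220.2]
tcp_rot: [3.141, 0.001, -0.883]
contact_force: [-0.7, -0.7, -0.4]
opening: 0.497
```

```bash
sed -i 's/grasp(b\[0\],b\[1\])/grasp(b[0],b[1],hb=float(sys.argv[2]))/' look.py; python3 look.py w5 21
```

```text
13.4667 [ 592.6 -225.6  220.2] -0.8827768766753337 [-0.68329971 -0.66542955 -0.37324554]
[ 600. -322.  146.] L 9.4 top 34.7 [ 592. -321.  175.] 105.1 tool delta cm [7.29 6.17 4.59] yaw err world -24.3 deg -> tool-z turn 0.424 rad
[ 599. -228.  141.] L 43.1 top 30.8 [ 591. -227.  169.] 129.0 tool delta cm [-0.09  0.24  5.14] yaw err world -0.3 deg -> tool-z turn 0.006 rad
[ 625. -158.  149.] L 11.1 top 18.2 [ 617. -157.  178.] 62.5 tool delta cm [-3.84 -6.2   4.3 ] yaw err world -66.8 deg -> tool-z turn 1.167 rad
```

Emit:
drive_tool --pt "-0.1 0.2 2.5 0" --pt "0 0 1.6 0" --pt "0 0 0.7 0" --pt "0 0 0.3 0" --pt "0 0 0 0" --pt "0 0 0 0"

```text
clock: 14.02
eef_pos: [591.4, -226.4, 170.7]
tcp_rot: [-3.141, -0.001, -0.886]
contact_force: [0.6, 0.3, 1.1]
opening: 0.496
```

Emit:
drive_tool --pt "0 0 0 0" --pt "0 0 0 0" --pt "0 0 0 0" --pt "0 0 0 0" --pt "0 0 0 0" --pt "0 0 0 0" --pt "0 0 0 0" --jaw 1.0 --force 20

```text
clock: 14.6
eef_pos: [591.2, -226.4, 170.6]
tcp_rot: [-3.141, -0.001, -0.886]
contact_force: [-2.4, -0.2, 5.7]
opening: 0.174
```

```bash
python3 heft.py
python3 - <<'E'
from plan import *
s=r.sense();R=Ro.from_euler('xyz',s['tcp_rot']).as_matrix();print('n in tool',R.T@n*.25)
E
```

```text
15.0 [ 591.1 -226.4  170.6] 0.178 F [-1.57  0.2   6.34] sd [0.35 0.57 0.45] axial 6.42 T [0.208 0.116 0.079]
n in tool [-0.07447555  0.0727944  -0.22727597]
```

Emit:
drive_tool --pt "-0.074 0.073 -0.227 0" --pt "-0.074 0.073 -0.227 0" --pt "-0.074 0.073 -0.227 0" --pt "-0.074 0.073 -0.227 0" --pt "-0.074 0.073 -0.227 0" --pt "-0.074 0.073 -0.227 0"

```text
clock: 15.5
eef_pos: [584.5, -225.5, 183.6]
tcp_rot: [-3.141, -0.0, -0.886]
contact_force: [2.3, 0.6, -1.5]
opening: 0.171
```

Emit:
drive_tool --pt "-0.074 0.073 -0.227 0"

```text
clock: 15.58
eef_pos: [583.5, -225.4, 185.8]
tcp_rot: [-3.141, -0.0, -0.886]
contact_force: [2.2, 0.8, -1.9]
opening: 0.176
```

Emit:
drive_tool --pt "-0.074 0.073 -0.227 0"

```text
clock: 15.67
eef_pos: [582.5, -225.3, 188.1]
tcp_rot: [-3.142, -0.0, -0.886]
contact_force: [2.7, 1.1, -1.4]
opening: 0.178
```

Emit:
drive_tool --pt "-0.074 0.073 -0.227 0"

```text
clock: 15.75
eef_pos: [581.4, -225.2, 190.4]
tcp_rot: [-3.142, 0.0, -0.886]
contact_force: [1.9, 0.8, -1.6]
opening: 0.175
```

Emit:
drive_tool --pt "0.074 -0.073 0.227 0" --pt "0.074 -0.073 0.227 0" --pt "0.074 -0.073 0.227 0"

```text
clock: 16.0
eef_pos: [584.8, -225.6, 183.4]
tcp_rot: [-3.141, -0.0, -0.886]
contact_force: [1.4, 2.4, 1.1]
opening: 0.173
```

Emit:
drive_tool --pt "0.074 -0.073 0.227 0"

```text
clock: 16.08
eef_pos: [585.8, -225.7, 180.8]
tcp_rot: [-3.142, 0.0, -0.886]
contact_force: [0.7, 1.3, 1.3]
opening: 0.176
```

Emit:
drive_tool --pt "0.074 -0.073 0.227 0"

```text
clock: 16.17
eef_pos: [586.8, -225.8, 178.5]
tcp_rot: [3.142, 0.0, -0.886]
contact_force: [1.3, 1.2, 1.3]
opening: 0.174
```

Run:
```python
from plan import *
c=np.load('plane.npz')['c']-n*1.2
D=np.array([599,-227.5,141.])
for cam in('wrist','top'):
    im,d,p=grab(cam);P=cloud(d,p);h=(P-D)@n;q=P-D-h[...,None]*n;rr=np.linalg.norm(q,axis=-1)
    print(cam,np.histogram(h[(rr<26)&(abs(h)<60)],bins=range(-6,60,3)))
```

```text
wrist (array([  15,   26,   30,   69, 1569, 2050,  197,  145,  145,  200,  327,
        394,  441,  512, 1564,  970,  249,  248,  223,  304,  324]), array([-6, -3,  0,  3,  6,  9, 12, 15, 18, 21, 24, 27, 30, 33, 36, 39, 42,
       45, 48, 51, 54, 57]))
top (array([ 0,  0,  0,  0,  3,  0,  0,  0,  0,  0,  1,  0,  2,  4, 14,  3,  0,
        0,  0,  0,  0]), array([-6, -3,  0,  3,  6,  9, 12, 15, 18, 21, 24, 27, 30, 33, 36, 39, 42,
       45, 48, 51, 54, 57]))
```

D's cap did rise about 9 mm with the tool, and its mean axial load is about −0.8 N, so D is empty. By elimination B holds the sample. I'll reseat D and confirm by hefting B.

Emit:
drive_tool --pt "0.074 -0.073 0.227 0" --pt "0.074 -0.073 0.227 0" --pt "0.074 -0.073 0.227 0" --pt "0.05 -0.05 0.14 0" --pt "0.03 -0.03 0.1 0" --pt "0 0 0 0"

```text
clock: 16.77
eef_pos: [590.6, -227.0, 170.6]
tcp_rot: [3.14, -0.001, -0.886]
contact_force: [-3.0, 0.5, 11.9]
opening: 0.176
```

Emit:
drive_tool --pt "0 0 0 0" --pt "0 0 0 0" --pt "0 0 0 0" --pt "0 0 0 0" --jaw 0.5

```text
clock: 17.1
eef_pos: [590.5, -226.2, 169.2]
tcp_rot: [3.141, 0.001, -0.886]
contact_force: [-0.9, 0.9, -0.3]
opening: 0.498
```

Emit:
drive_tool --pt "0 0 -3 0" --pt "0 0 -4 0" --pt "0 0 -4 0" --pt "0 0 0 0" --pt "0 0 0 0"

```text
clock: 17.52
eef_pos: [592.2, -226.8, 282.3]
tcp_rot: [-3.139, -0.004, -0.886]
contact_force: [0.2, -0.1, 0.3]
opening: 0.498
```

```bash
python3 look.py w6 20; python3 -c "
from plan import *
print(off([609.5,-68,260],np.radians(70)))"
```

```text
17.5167 [ 592.2 -226.8  282.3] -0.8861818045692242 [ 0.20386177 -0.08108895  0.26925316]
[ 600. -322.  146.] L 9.2 top 34.6 [ 592. -321.  175.] 102.3 tool delta cm [ 7.42  5.95 10.52] yaw err world -27.0 deg -> tool-z turn 0.471 rad
[ 599. -229.  141.] L 43.4 top 30.5 [ 591. -228.  169.] 132.9 tool delta cm [ 0.13  0.13 11.07] yaw err world 3.6 deg -> tool-z turn -0.063 rad
[ 624. -158.  149.] L 12.2 top 28.6 [ 616. -157.  178.] 51.0 tool delta cm [-3.79 -6.31 10.24] yaw err world -78.2 deg -> tool-z turn 1.365 rad
tool delta cm [-11.1  -11.44   2.  ] yaw err world -59.2 deg -> tool-z turn 1.034 rad
```

Emit:
drive_tool --pt "-2.78 -2.86 0 0" --pt "-2.78 -2.86 0 0" --pt "-2.77 -2.86 0 0" --pt "-2.77 -2.86 0 0" --pt "0 0 0 -0.124" --pt "0 0 0 -0.124" --pt "0 0 0 -0.124" --pt "0 0 0 -0.124" --pt "0 0 0 -0.124" --pt "0 0 0 -0.124" --pt "0 0 0 -0.124" --pt "0 0 0 -0.124" --jaw 0.65

```text
clock: 18.57
eef_pos: [608.2, -67.8, 277.3]
tcp_rot: [-3.141, 0.004, 0.112]
contact_force: [0.1, 0.1, 0.3]
opening: 0.351
```

Emit:
drive_tool --pt "0 0 0 -0.124" --pt "0 0 0 -0.124" --pt "0 0 0 -0.124" --pt "0 0 0 -0.124" --pt "0 0 0 -0.124" --pt "0 0 0 -0.124" --pt "0 0 0 -0.124" --pt "0 0 0 -0.124" --pt "0 0 0 -0.124" --pt "0 0 2 0" --pt "0 0 2 0" --pt "0 0 0 0"

```text
clock: 19.57
eef_pos: [606.1, -67.6, 234.0]
tcp_rot: [-3.133, 0.002, 1.222]
contact_force: [-0.7, 0.3, -1.2]
opening: 0.345
```

Emit:
drive_tool --pt "0 0 0 0" --pt "0 0 0 0"

```text
clock: 19.73
eef_pos: [609.2, -67.9, 239.4]
tcp_rot: [-3.141, 0.0, 1.222]
contact_force: [0.1, 0.0, 0.6]
opening: 0.353
```

```bash
python3 look.py w7 20
```

```text
19.7333 [609.2 -67.9 239.4] 1.221727337992839 [0.09734014 0.02808749 0.59513837]
[625.  10. 141.] L 43.3 top 30.9 [617.  11. 165.] 166.4 tool delta cm [ 7.64 -2.    7.47] yaw err world -83.6 deg -> tool-z turn 1.460 rad
[617. -67. 141.] L 43.3 top 30.5 [609. -66. 169.] 70.2 tool delta cm [ 0.13 -0.09  7.07] yaw err world 0.2 deg -> tool-z turn -0.004 rad
[ 607. -146.  140.] L 41.2 top 30.6 [ 598. -145.  166.] 158.5 tool delta cm [-7.67  1.59  7.41] yaw err world 88.5 deg -> tool-z turn -1.545 rad
```

View pics/w7.png

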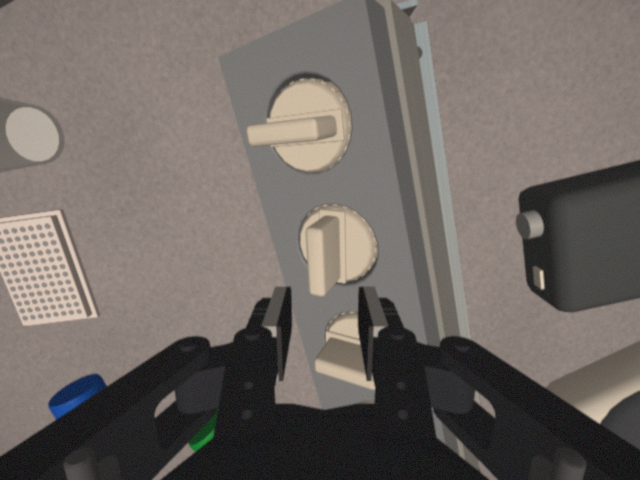

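B's bar at (325,255) lies between the fingers and lines up with them. The caps above and below it are seated.

Emit:
drive_tool --pt "0.1 0 3 0" --pt "0 0 2 0" --pt "0 0 1.2 0" --pt "0 0 0.5 0" --pt "0 0 0.3 0" --pt "0 0 0 0" --pt "0 0 0 0"

```text
clock: 20.37
eef_pos: [610.4, -67.0, 170.7]
tcp_rot: [3.14, -0.0, 1.222]
contact_force: [-0.1, 0.0, 0.1]
opening: 0.35
```

Emit:
drive_tool --pt "0 0 0 0" --pt "0 0 0 0" --pt "0 0 0 0" --pt "0 0 0 0" --pt "0 0 0 0" --pt "0 0 0 0" --jaw 1.0 --force 30

```text
clock: 20.87
eef_pos: [610.0, -67.0, 170.8]
tcp_rot: [3.14, -0.0, 1.222]
contact_force: [-2.5, 1.5, 6.0]
opening: 0.192
```

```bash
python3 heft.py
python3 - <<'E'
from plan import *
s=r.sense();R=Ro.from_euler('xyz',s['tcp_rot']).as_matrix();print('n in tool',R.T@n*.25)
E
```

```text
21.2667 [610.  -67.  170.8] 0.194 F [-3.44  0.58  5.79] sd [0.31 0.39 0.51] axial 6.72 T [ 0.002  0.246 -0.012]
n in tool [-0.0243612 -0.1012098 -0.2272952]
```

Emit:
drive_tool --pt "-0.024 -0.101 -0.227 0" --pt "-0.024 -0.101 -0.227 0" --pt "-0.024 -0.101 -0.227 0" --pt "-0.024 -0.101 -0.227 0" --pt "-0.024 -0.101 -0.227 0" --pt "-0.024 -0.101 -0.227 0"

```text
clock: 21.77
eef_pos: [603.7, -66.3, 183.6]
tcp_rot: [3.141, -0.0, 1.222]
contact_force: [4.1, -1.0, -3.5]
opening: 0.188
```

Emit:
drive_tool --pt "-0.024 -0.101 -0.227 0"

```text
clock: 21.85
eef_pos: [602.6, -66.1, 185.8]
tcp_rot: [3.141, -0.0, 1.222]
contact_force: [3.4, -0.8, -3.4]
opening: 0.183
```

Emit:
drive_tool --pt "-0.024 -0.101 -0.227 0"

```text
clock: 21.93
eef_pos: [601.5, -66.0, 188.1]
tcp_rot: [3.141, -0.0, 1.222]
contact_force: [3.7, -0.8, -3.9]
opening: 0.19
```

Emit:
drive_tool --pt "0.024 0.101 0.227 0" --pt "0.024 0.101 0.227 0" --pt "0.024 0.101 0.227 0"

```text
clock: 22.18
eef_pos: [604.8, -66.4, 181.1]
tcp_rot: [3.141, -0.0, 1.222]
contact_force: [3.3, -0.6, 1.4]
opening: 0.187
```

Emit:
drive_tool --pt "0.024 0.101 0.227 0"

```text
clock: 22.27
eef_pos: [605.8, -66.5, 178.6]
tcp_rot: [3.141, -0.0, 1.222]
contact_force: [3.3, -0.8, 0.1]
opening: 0.188
```

Run:
```python
from plan import *
D=np.array([617,-67,141.])
im,d,p=grab('wrist');P=cloud(d,p);h=(P-D)@n;q=P-D-h[...,None]*n;rr=np.linalg.norm(q,axis=-1)
print(np.histogram(h[(rr<26)&(abs(h)<60)],bins=range(-6,60,3))[0])
```

```text
[   2    3    3   18 1061 1811  202  132  127  226  385  430  427  501
 1459 1392  248  219  246  331  379]
```

B is clearly the heavy one, with a mean of about −2.8 N. I'll pull it fully out.

Emit:
drive_tool --pt "-0.05 -0.2 -0.455 0" --pt "-0.097 -0.405 -0.909 0" --pt "-0.097 -0.405 -0.909 0" --pt "-0.097 -0.405 -0.909 0" --pt "-0.097 -0.405 -0.909 0" --pt "-0.097 -0.405 -0.909 0" --pt "-0.097 -0.405 -0.909 0" --pt "-0.097 -0.405 -0.909 0" --pt "-0.097 -0.405 -0.909 0"

```text
clock: 23.07
eef_pos: [569.8, -62.4, 257.0]
tcp_rot: [-3.142, -0.0, 1.222]
contact_force: [3.5, -1.8, -1.3]
opening: 0.188
```

Emit:
drive_tool --pt "-0.097 -0.405 -0.909 0" --pt "-0.097 -0.405 -0.909 0" --pt "-0.097 -0.405 -0.909 0" --pt "-0.097 -0.405 -0.909 0" --pt "0 0 -1 0" --pt "0 0 -1 0" --pt "0 0 0 0" --pt "0 0 0 0"

```text
clock: 23.73
eef_pos: [554.3, -60.6, 313.0]
tcp_rot: [3.14, -0.0, 1.222]
contact_force: [0.4, -0.2, -4.3]
opening: 0.131
```

```bash
python3 heft.py;python3 - <<'E'
from plan import *
im,d,p=grab('scene','s1')
im2,_,p2=grab('wrist','w8')
s=r.sense();u,v=map(int,proj(s['eef_pos'],p));print(u,v)
a=cv2.resize(im[max(0,v-120):v+130,max(0,u-120):u+140],(400,400));b=cv2.resize(im2,(400,300))
cv2.imwrite('pics/s1c.png',np.hstack([a,np.vstack([b,np.zeros((100,400,3),np.uint8)])])[:,:,::-1])
E
```

```text
24.1333 [553.7 -60.6 311.9] 0.13 F [ 0.   -0.22 -3.92] sd [0.33 0.44 0.68] axial -3.57 T [-0.013  0.013 -0.001]
320 189
```

View pics/s1c.png

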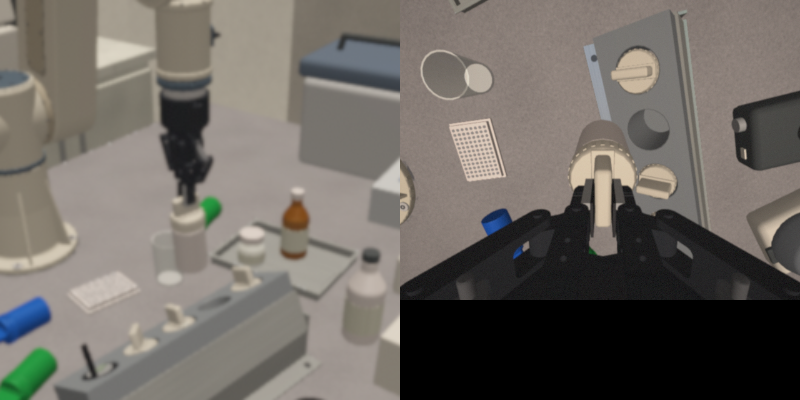

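The canister is out and hangs straight and flush in the jaws. It weighs about 3.9 N, or 0.4 kg. The other bars stand as before and pocket B is empty.

Run:
```python
from plan import *
print(off([590,275,330]))
z=np.load('pics/top0.npz');P=cloud(z['d'],z)
# free-floor check round the spot
m=(np.hypot(P[...,0]-590,P[...,1]-275)<45);print(np.percentile(P[m][:,2],[1,50,99]))
s1=np.load('pics/s1.npz');P=cloud(s1['d'],s1)
m=(np.hypot(P[...,0]-555,P[...,1]+60)<60)&(P[...,2]>150);Q=P[m];h=Q[:,2]
for a in range(150,310,15):
    k=(h>=a)&(h<a+15)
    if k.sum()>5: print(a,k.sum(),np.round(Q[k].mean(0)),np.round(np.ptp(Q[k],0)))
print('min z',np.percentile(h,1))
```

```text
tool delta cm [32.77 -8.07 -1.79]
[-4.60549327  4.11526874 12.31472998]
180 74 [569. -68. 189.] [48. 38. 13.]
195 101 [569. -69. 202.] [46. 39. 14.]
210 107 [568. -69. 217.] [48. 44. 15.]
225 107 [569. -71. 232.] [50. 39. 15.]
240 110 [568. -73. 247.] [47. 43. 15.]
255 117 [568. -73. 263.] [46. 50. 15.]
270 184 [564. -69. 278.] [54. 52. 15.]
285 85 [557. -66. 292.] [25. 41. 15.]
300 94 [558. -69. 307.] [33. 42. 15.]
min z 193.44697917138294
```

Emit:
drive_tool --pt "0 0 -1 0" --pt "1.5 -0.37 -0.8 0" --pt "3 -0.74 0 0" --pt "3.5 -0.86 0 0" --pt "3.5 -0.86 0 0" --pt "3.5 -0.86 0 0" --pt "3.5 -0.86 0 0" --pt "3.5 -0.86 0 0" --pt "3.5 -0.86 0 0" --pt "3.5 -0.86 0 0" --pt "2.2 -0.54 0 0" --pt "1.1 -0.4 0 0"

```text
clock: 25.23
eef_pos: [588.6, 273.9, 330.9]
tcp_rot: [3.141, -0.001, 1.224]
contact_force: [-0.5, 0.3, -3.3]
opening: 0.134
```

Emit:
drive_tool --pt "0 0 1 0" --pt "0 0 2 0" --pt "0 0 2.5 0" --pt "0 0 2.5 0" --pt "0 0 2.5 0" --pt "0 0 2.5 0" --pt "0 0 2 0" --pt "0 0 1 0" --pt "0 0 0.5 0" --pt "0 0 0 0" --pt "0 0 0 0"

```text
clock: 26.15
eef_pos: [589.1, 270.3, 166.3]
tcp_rot: [3.141, -0.001, 1.221]
contact_force: [-0.9, 0.1, -2.9]
opening: 0.13
```

```bash
python3 heft.py
python3 - <<'E'
from plan import *
im,d,p=grab('scene','s2');P=cloud(d,p);e=r.sense()['eef_pos']
m=(np.hypot(P[...,0]-e[0],P[...,1]-e[1])<50)&(P[...,2]>e[2]-125)&(P[...,2]<e[2]-20);Q=P[m];h=Q[:,2]
for a in range(20,140,15):
    k=(h>=a)&(h<a+15)
    if k.sum()>5: print(a,k.sum(),np.round(Q[k].mean(0)))
u,v=map(int,proj(e,p))
cv2.imwrite('pics/s2c.png',cv2.resize(im[v-100:v+120,u-120:u+120],(720,600))[:,:,::-1])
E
```

```text
26.55 [588.6 270.7 165.8] 0.134 F [ 0.13 -0.08 -3.3 ] sd [0.15 0.38 0.5 ] axial -3.05 T [-0.014 -0.    -0.006]
35 45 [600. 260.  45.]
50 68 [601. 259.  57.]
65 67 [602. 258.  73.]
80 76 [601. 257.  88.]
95 80 [600. 256. 103.]
110 67 [599. 254. 119.]
125 114 [597. 261. 133.]
```

View pics/s2c.png

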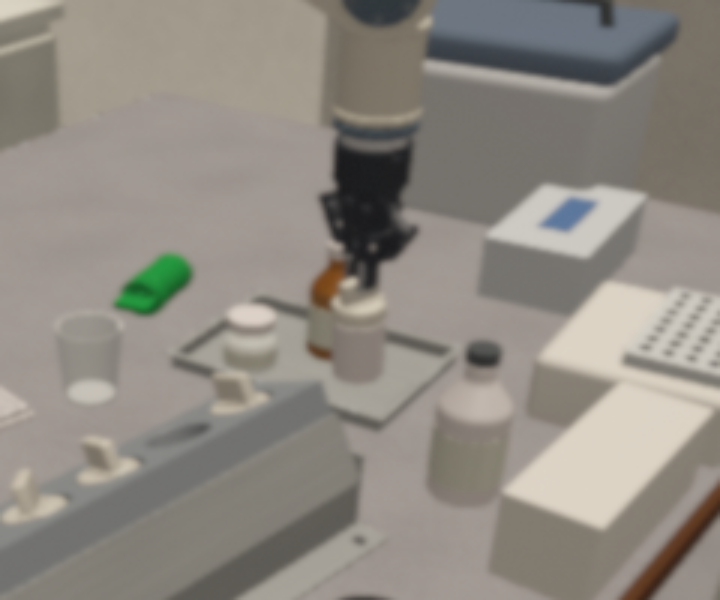

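The canister hangs over a free part of the tray floor, clear of the bottle (325,310) and the jar (250,335). I'll lower it until it touches.

Emit:
drive_tool --pt "0 0 0.7 0" --pt "0 0 0.7 0" --pt "0 0 0.6 0" --pt "0 0 0.4 0" --pt "0 0 0.2 0" --pt "0 0 0.1 0" --pt "0 0 0 0"

```text
clock: 27.18
eef_pos: [588.4, 270.5, 138.0]
tcp_rot: [-3.141, 0.0, 1.222]
contact_force: [0.7, -0.4, -4.0]
opening: 0.133
```

Emit:
drive_tool --pt "0 0 0.1 0" --pt "0 0 0.1 0" --pt "0 0 0 0"

```text
clock: 27.43
eef_pos: [588.5, 270.6, 136.4]
tcp_rot: [3.141, -0.0, 1.222]
contact_force: [-0.6, -0.2, -3.5]
opening: 0.133
```

Emit:
drive_tool --pt "0 0 0.1 0" --pt "0 0 0.1 0" --pt "0 0 0 0"

```text
clock: 27.68
eef_pos: [589.1, 271.0, 135.3]
tcp_rot: [3.14, -0.001, 1.222]
contact_force: [-0.3, 0.7, 3.7]
opening: 0.127
```

Emit:
drive_tool --pt "0 0 0.05 0" --pt "0 0 0.05 0" --pt "0 0 0 0" --force 20

```text
clock: 27.93
eef_pos: [589.5, 271.3, 135.1]
tcp_rot: [3.14, -0.002, 1.222]
contact_force: [-1.6, 1.7, 10.2]
opening: 0.128
```

Emit:
drive_tool --pt "0 0 0.05 0" --pt "0 0 0.05 0" --pt "0 0 0 0"

```text
clock: 28.18
eef_pos: [590.1, 271.7, 134.9]
tcp_rot: [3.139, -0.004, 1.222]
contact_force: [-1.1, 1.9, 14.2]
opening: 0.127
```

```bash
cat > tilt.py <<'E'
from plan import *
im,d,p=grab('scene','st');P=cloud(d,p);e=r.sense()['eef_pos']
m=(np.hypot(P[...,0]-589,P[...,1]-271)<50)&(P[...,2]>10)&(P[...,2]<97);Q=P[m]
for a in range(10,96,15):
    k=(Q[:,2]>=a)&(Q[:,2]<a+15);print(a,np.round(Q[k].mean(0)),k.sum())
E
python3 tilt.py; python3 heft.py
```

```text
10 [602. 255.  18.] 85
25 [603. 260.  33.] 63
40 [602. 258.  47.] 66
55 [601. 256.  63.] 69
70 [600. 256.  77.] 68
85 [599. 255.  91.] 61
28.6333 [590.1 271.6 135. ] 0.133 F [-1.45  1.41 14.  ] sd [0.61 0.52 0.53] axial 13.39 T [ 0.072  0.465 -0.032]
```

It is still about 4–5° off upright, held by pad friction. I'll walk the top over along tool x while its edge is held by the floor.

Emit:
drive_tool --pt "0.2 0 0 0" --pt "0.2 0 0.02 0" --pt "0.2 0 0.03 0" --pt "0.2 0 0.03 0" --pt "0 0 0 0"

```text
clock: 29.05
eef_pos: [592.2, 279.0, 133.4]
tcp_rot: [3.14, -0.002, 1.222]
contact_force: [-1.0, 0.9, 11.4]
opening: 0.127
```

```bash
python3 tilt.py; python3 heft.py
```

```text
10 [600. 257.  18.] 77
25 [601. 260.  33.] 63
40 [600. 260.  47.] 67
55 [602. 260.  62.] 78
70 [602. 260.  77.] 64
85 [603. 259.  91.] 64
29.5 [592.2 278.9 133.4] 0.125 F [-1.64  1.28 10.46] sd [0.52 0.06 0.6 ] axial 10.24 T [ 0.009  0.474 -0.009]
```

It is upright within about 1.5°. I'll release it.

Emit:
drive_tool --pt "0 0 -0.05 0" --pt "0 0 0 0"

```text
clock: 29.67
eef_pos: [592.0, 278.6, 133.5]
tcp_rot: [3.14, -0.002, 1.222]
contact_force: [-1.5, 1.5, 6.7]
opening: 0.131
```

Emit:
drive_tool --pt "0 0 0 0" --pt "0 0 0 0" --pt "0 0 0 0" --pt "0 0 0 0" --jaw 0.6

```text
clock: 30.0
eef_pos: [591.1, 277.9, 131.9]
tcp_rot: [-3.141, 0.0, 1.222]
contact_force: [0.5, 0.3, 0.9]
opening: 0.401
```

Emit:
drive_tool --pt "0 0 -1 0" --pt "0 0 -2 0" --pt "0 0 -3 0" --pt "0 0 -4 0" --pt "0 0 -4 0" --pt "0 0 0 0" --pt "0 0 0 0"

```text
clock: 30.58
eef_pos: [592.6, 278.7, 275.9]
tcp_rot: [3.137, -0.004, 1.222]
contact_force: [-0.3, -0.7, -0.1]
opening: 0.4
```

```bash
python3 tilt.py
python3 - <<'E'
from plan import *
s=r.sense();print(s['clock'],s['eef_pos'],s['contact_force'])
c=np.load('plane.npz')['c']
im,d,p=grab('top','top2');P=cloud(d,p);z=np.load('pics/top0.npz');P0=cloud(z['d'],z)
for b in bars(P,c,n): print(np.round(b[0],1),round(b[2]),round(b[4],1))
for nm,lo,hi,bx in[('bottle',120,170,(440,600,300,420)),('jar',60,80,(400,520,220,300)),('bb',150,190,(700,820,120,240)),('beaker',80,105,(300,420,60,170))]:
    f=lambda P:np.round(np.median(P[(P[...,2]>lo)&(P[...,2]<hi)&(P[...,0]>bx[0])&(P[...,0]<bx[1])&(P[...,1]>bx[2])&(P[...,1]<bx[3])],0));print(nm,f(P0),f(P))
cv2.imwrite('pics/fin.png',np.hstack([cv2.resize(im[100:340,130:480],(500,343)),cv2.resize(grab('scene')[0][120:360,200:480],(300,343))])[:,:,::-1])
E
```

```text
10 [602. 255.  18.] 84
25 [600. 260.  32.] 63
40 [601. 261.  47.] 76
55 [600. 259.  62.] 63
70 [602. 260.  77.] 73
85 [602. 260.  91.] 62
30.6333 [591.46986962 278.15571931 273.40937951] [ 0.18559905  0.80447541 -0.68487489]
[622.5  10.3 140.6] 43 33.3
[ 605.5 -148.5  141.1] 42 32.4
[ 596.2 -227.5  140.9] 43 33.0
bottle [510. 348. 153.] [522. 356. 154.]
jar [456. 266.  74.] [454. 244.  73.]
bb [764. 183. 175.] [764. 183. 175.]
beaker [358. 112.  95.] [358. 112.  95.]
```

View pics/fin.png

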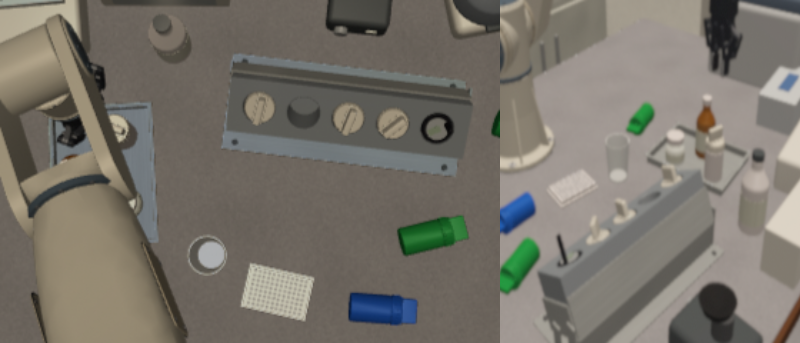

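The arm covers the bottle and jar in the top view, so I'll compare them in the scene camera instead.

Run:
```python
from plan import *
im,d,p=grab('scene','fs');P=cloud(d,p);z=np.load('pics/scene0.npz');P0=cloud(z['d'],z)
for nm,x,y,lo,hi in[('bottle',510,348,30,140),('jar',456,266,30,72),('bb',764,183,30,170),('beaker',358,112,20,92)]:
    f=lambda P:(lambda Q:(np.round(np.median(Q,0),1),len(Q)))(P[(P[...,2]>lo)&(P[...,2]<hi)&(np.hypot(P[...,0]-x,P[...,1]-y)<45)]);print(nm,f(P0),f(P))
print(r.sense()['clock']);job.sign_off()
```

```text
bottle (array([526.6, 331.9,  82.8]), 495) (array([521.2, 328.8,  95. ]), 382)
jar (array([472.7, 246.7,  50. ]), 199) (array([472.5, 247.4,  48.7]), 200)
bb (array([779.1, 160.6,  96.4]), 1018) (array([779.3, 161. ,  96.1]), 1023)
beaker (array([373.1,  90.6,  68.4]), 490) (array([374.3,  90.7,  68.2]), 490)
30.7833
the job is handed in; nothing more can be done
```

The sample canister, the second from the left in the rack, is standing on a free part of the tray floor, and the job was handed in at 30.8 s.

**Finding it:** I lifted each canister partway and averaged the load going up and coming down. Three came out at about 0.5 to 0.8 N, so they are empty. The fourth came out at about 2.8 N, and hanging free it weighed 3.3–3.9 N, about 0.35–0.4 kg.

**Placing it:** I pulled it straight out of its pocket and lowered it until it touched the floor. It hung about 5° off vertical, so I nudged it upright before letting go.

**Last checks:**
- **Canister:** upright within what the depth camera can resolve, at about (590, 278).
- **Empty canisters:** all three back in their own pockets, with bar heights matching the start.
- **Jar, beaker and bench bottle:** unmoved.
- **Tray bottle:** its depth reading shifted by a few millimetres. The canister now hides part of it from that camera, and the canister never came near it, so I put the shift down to that, but I could not confirm it.
- **Logger:** never touched, and its pocket looks unchanged in the last top picture.
- **Top view:** its bottle and jar readings disagreed because the arm was blocking them, so I used the scene camera instead.
- **Forces:** the highest I saw was about 40 N at the wrist, for a moment while reseating the first empty canister (limit 120 N).

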